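# Reverse the row of prototype knobs

### The arm

A 7-joint arm with a two-finger parallel gripper is mounted at the origin on the work surface. World frame = base frame: x ahead of the robot, y to its left, z up, the work surface at z = 0. Lengths are in m, angles in degrees, forces in N, time in s.
With the tool pointing down it reaches from about 0.425 to 0.875 m from the base axis. Payload 4.7 kg.
Tool frame: the origin (TCP) lies midway between the tips of the shut fingers; the grasp point (between the pads) lies 19 mm behind it; z points along the fingers, y is the line along which they close (so a half turn about z gives the same grasp; the last joint's range is limited). The gripper opens to 87 mm and grips with 3 to 60 N. Pads are 19 mm wide; open, the fingers measure 117 mm over their backs; the gripper's body (75 mm by 190 mm) begins 51 mm behind the grasp point.
Start: joints at [64.807, 18.392, -4.016, 83.108, 1.295, 78.541, -3.26], TCP at [0.285, -0.584, 0.223] pointing down, gripper open.
Joint ranges: [-163.93, 163.93], [-17.29, 119.83], [-79.2, 71.16], [3.27, 140.29], [-89.18, 269.18], [5.43, 117.66], [-154.24, 154.24]. Speed limits (degrees/s): [147.25, 147.25, 180, 180, 180, 180, 180].

### API

Orientations are given as a 3x3 rotation matrix whose columns are the frame's x, y, z axes.
In Python, from plant import read_state, read_camera, finish_job gives the robot as it stands.
- The arm moves only by the tool send_rows, never from a script. Its arguments are lists of equal length, an entry for each row: "gripper": the finger opening in m, from 0 to 0.087; "delta_pos": the shift along the tool's x, y, z in m, a list of three; "delta_rot": the turn, a rotation vector about the tool's x, y, z in units of 5 degrees (1.0 is 5 degrees), a list of three. In form: {"gripper": [gripper, ...], "delta_pos": [[tx, ty, tz], ...], "delta_rot": [[wx, wy, wz], ...]}. A call has 1 to 12 rows; each row is the pose to reach, as a shift and turn from the pose commanded when the call began, along the tool's axes at that moment; what a row does not reach only later rows make up. A row lasts 1/10 s, in which the tool goes at most 50 mm and 8.59 degrees, less where a joint would pass 70% of its speed; a pose out of reach is approached as far as the arm can. A call with a gripper value outside its range is refused whole. The fingers move at their own pace and stop on an object; the grip force is fixed at half the most. Time passes only in rows, so rows that repeat a pose let the fingers close. It gives the time, the measured TCP pose, the force, the opening and the grip force at its end, in the units of the state.
- read_state(): the state, without advancing time (a new reading comes with each control period).
- read_camera(name): name is "side" or "top" or "wrist"; returns a dict with "frame" (400x640x3 uint8, red, green, blue), "z_map" (400x640 float32, m along the optical axis (not along the pixel's ray), 0 where there is no reading), "mtx" (3x3 intrinsics, pixels), "R" (3x3) and "t" (3): a world point X has camera coordinates R X + t. Camera axes: x right, y down, z forward; pixel columns grow to the right and rows downward; lengths in m; the calibration is good to about 2 mm. A picture is of the moment at which its call begins.
- finish_job(): hands the job in; it is judged then, once.
The state is a dict: "t": time; "q": joint angles; "qd": joint speeds; "joint_efforts": joint torques, N m; "ee_pos": TCP position; "tcp_rot": TCP orientation; "ft_force": force on the tool from outside, world axes, zero at the start; "moment": the same for the moment, N m; "finger_gap": finger opening in m; "grasp_force": force on a finger pad.
Only numpy, scipy, OpenCV 4.12 (cv2) and the standard library are available. Lean on these libraries where they do the work, as an engineer would, in place of code of your own. Each camera call takes 0.05 s, during which the arm holds its last target. There are 200 camera calls.

### The job

Move the four white prototype knobs from the plates on the grey board into the plywood tray, one in each pocket, in reverse order counted from the racks' carrying handles: the knob nearest the board's handle goes into the pocket farthest from the tray's handle, the next one into the next pocket, and so on, so that the knob farthest from the board's handle ends up beside the tray's handle. Leave every knob standing upright on the floor of its pocket.

Things in the scene. Friction and masses are not known exactly. Their poses are not given: they have to be found in the camera images.
- knob_round: white plastic prototype knob, 50 mm tall, about 60 g: round foot 36 mm across, 12 mm high; from 12 to 50 mm its head, a plain cylinder 40 mm in diameter. Origin: centre of its underside. Starts standing on its plate, turned up to 0.3 rad. Can be gripped from above along its x axis, 36 mm above its underside.
- knob_cross: white plastic prototype knob, 50 mm tall, about 60 g: round foot 36 mm across, 12 mm high; from 12 to 50 mm its head, a plus sign of two upright ribs 46 mm long, 16 mm thick, along its x and y axes. Origin: centre of its underside. Starts standing on its plate, turned up to 0.3 rad. Can be gripped from above along its x axis, 36 mm above its underside.
- knob_bar: white plastic prototype knob, 50 mm tall, about 60 g: round foot 36 mm across, 12 mm high; from 12 to 50 mm its head, one upright flat rib 48 mm long (along its y axis) and 16 mm thick (along its x axis). Origin: centre of its underside. Starts standing on its plate, turned up to 0.3 rad. Can be gripped from above along its x axis, 36 mm above its underside.
- knob_square: white plastic prototype knob, 50 mm tall, about 60 g: round foot 36 mm across, 12 mm high; from 12 to 50 mm its head, a square block 36 mm by 36 mm, faces square to its x and y axes. Origin: centre of its underside. Starts standing on its plate, turned up to 0.3 rad. Can be gripped from above along its x axis, 36 mm above its underside.
- plate1: fixed dark steel plate, 64 (x) by 60 (y) by 6 mm thick, on the grey board, with 1 small brass pin (4 mm high) along its +x edge; knob_round always starts on it, within 4 mm of its middle. The four plates' order along the board varies. Origin: centre of its underside; knobs stand 6 mm above that; axes parallel to the board's.
- plate2: fixed dark steel plate, 64 (x) by 60 (y) by 6 mm thick, on the grey board, with 2 small brass pins (4 mm high) along its +x edge; knob_cross always starts on it, within 4 mm of its middle. The four plates' order along the board varies. Origin: centre of its underside; knobs stand 6 mm above that; axes parallel to the board's.
- plate3: fixed dark steel plate, 64 (x) by 60 (y) by 6 mm thick, on the grey board, with 3 small brass pins (4 mm high) along its +x edge; knob_bar always starts on it, within 4 mm of its middle. The four plates' order along the board varies. Origin: centre of its underside; knobs stand 6 mm above that; axes parallel to the board's.
- plate4: fixed dark steel plate, 64 (x) by 60 (y) by 6 mm thick, on the grey board, with 4 small brass pins (4 mm high) along its +x edge; knob_square always starts on it, within 4 mm of its middle. The four plates' order along the board varies. Origin: centre of its underside; knobs stand 6 mm above that; axes parallel to the board's.
- board: rack to empty: fixed grey board 80 mm (x) by 350 mm (y), 8 mm thick, carrying the four plates in a row along its y axis at y = -105, -35, +35, +105 mm. Origin: underside, middle of the row, on the work surface. A dark steel carrying handle (arch 56 mm wide, 39 mm high) stands across its +y end, at y = +178 mm.
- tray: rack to fill: fixed plywood tray 80 mm (x) by 350 mm (y) with four equal open pockets in a row along its y axis, centres at y = -105, -35, +35, +105 mm, x = 0. Pockets: 62 (x) by 64 (y) mm inside, floor 8 mm above the origin, 6 mm walls rising 8 mm above the floor. Origin: underside, middle of the row. A dark steel handle like the board's, 39 mm high, at its +y end, y = +178 mm.

How it is judged:
By the outcome, as a careful person would: the job done as asked, in the order asked, and still so for the second after the job is handed in, with the robot touching nothing.
It also fails if it takes over 112 s, if anything falls off the work surface, if the arm or the gripper's body presses on something with over 40 N, if the wrist force passes 120 N, or if a joint passes its speed limit or range.

## Working session

There is one attempt and no reset: what is moved stays moved. The work goes in short steps, Python scripts to look and compute and a tool call to move; the robot and the scene stay as the last step left them, time stands still between calls to the robot, and variables do not carry over. Pictures are saved under pics/ and viewed, at most 14 in all, crops included, and the job is handed in when it is done.

Besides the shell and the picture viewer there is one more tool, called after "Request:" as name(argument=value, ...), one argument or row to a line, values as JSON. send_rows: Moves the arm, as the interface text tells. Its arguments: {"type":"object","properties":{"gripper":{"type":"array"},"delta_pos":{"type":"array"},"delta_rot":{"type":"array"}},"required":["gripper","delta_pos","delta_rot"]}

```bash
mkdir -p pics; ls; python3 - <<'E'
from plant import *
import cv2,numpy as np
s=read_state();print(s)
for n in("top","side"):
    c=read_camera(n);cv2.imwrite(f"pics/{n}0.png",c["frame"][:,:,::-1]);np.savez(f"{n}0.npz",**c)
    print(n,c["mtx"].tolist(),c["R"].round(3).tolist(),c["t"])
E
```

```text
pics
{'t': 0.0, 'q': array([64.80557796, 18.43877849, -4.017893  , 83.1747736 ,  1.29356699,
       78.54131906, -3.25861435]), 'qd': array([-0.02357669, -0.01273869,  0.06541776, -0.01511911,  0.0879154 ,
       -0.04902802,  0.07644186]), 'joint_efforts': array([-6.14733472e-04, -4.91293466e+01, -4.04393105e-01, -3.12529528e+01,
       -6.38757111e-02,  4.38136014e-02,  1.57384120e-04]), 'ee_pos': array([ 0.28470515, -0.58371051,  0.22146615]), 'tcp_rot': array([[ 8.98736555e-01,  4.38488085e-01, -8.96605204e-04],
       [ 4.38488997e-01, -8.98734963e-01,  1.69283133e-03],
       [-6.35240791e-05, -1.91456091e-03, -9.99998165e-01]]), 'ft_force': array([-0.22414436, -1.4134796 , -0.39771209]), 'moment': array([ 0.02083439,  0.02872104, -0.02238317]), 'grasp_force': 0.0, 'finger_gap': 0.08698226894080859}
top [[442.669804368297, 0.0, 315.44007520762835], [0.0, 442.669804368297, 200.17186058319976], [0.0, 0.0, 1.0]] [[0.017, -1.0, 0.01], [-0.996, -0.018, -0.082], [0.082, -0.008, -0.997]] [-0.03544778  0.55583072  0.64584156]
side [[455.96024600446094, 0.0, 324.1109013131214], [0.0, 455.96024600446094, 202.68554243030573], [0.0, 0.0, 1.0]] [[-0.797, -0.603, -0.001], [-0.441, 0.584, -0.681], [0.412, -0.543, -0.732]] [0.44666701 0.28411049 0.52935979]
```

View pics/top0.png

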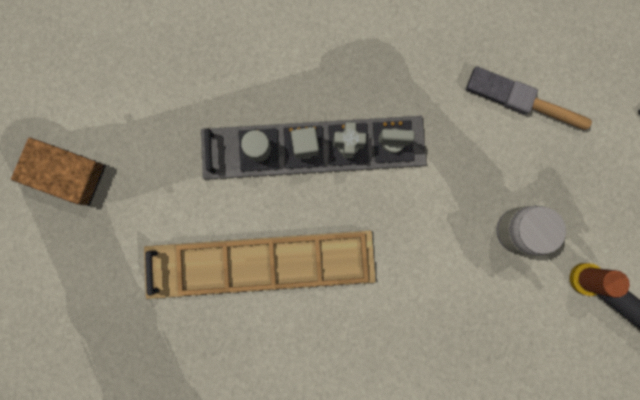

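View pics/side0.png

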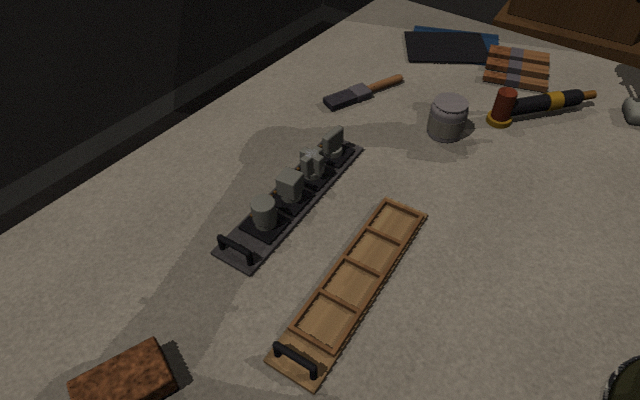

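The top image shows the board with its handle at the left (213,152). From the handle the knobs are round (256,145), square (304,142), cross (350,141) and bar (397,140). The tray's handle is also at the left (152,272), with pockets at about (205,269), (250,266), (297,262) and (342,259). The side view agrees.

So round goes to the far pocket, then square, then cross, and bar goes beside the tray handle.

```bash
cat > h.py <<'E'
import numpy as np,cv2
from plant import *
def world(c):
    K,R,t=c["mtx"],c["R"],c["t"];z=c["z_map"].astype(float)
    v,u=np.mgrid[:z.shape[0],:z.shape[1]]
    P=np.stack([(u-K[0,2])*z/K[0,0],(v-K[1,2])*z/K[1,1],z],-1)
    W=(P-t)@R; W[z==0]=np.nan
    return W
def pix2z(c,uv,z):
    d=(np.c_[np.array(uv,float),np.ones(len(uv))]@np.linalg.inv(c["mtx"]).T)@c["R"]
    o=-c["R"].T@c["t"]
    return o+d*((z-o[2])/d[:,2])[:,None]
E
python3 - <<'E'
from h import *
for n in("top","side"):
    c=dict(np.load(n+"0.npz"));W=world(c)
    print(n,"table z",np.nanmedian(W[...,2]))
    m=(W[...,2]>.052)&(W[...,2]<.075)
    k,l,st,ce=cv2.connectedComponentsWithStats(m.astype(np.uint8))
    for i in range(1,k):
        if st[i,4]<60: continue
        p=W[l==i];r=cv2.minAreaRect((p[:,:2]*1000).astype(np.float32))
        print(ce[i].round(),st[i,4],"mean",p.mean(0).round(4),"rect",np.round(r[0],1),np.round(r[1],1),round(r[2],1),"zq",np.percentile(p[:,2],[10,90]).round(4))
f=dict(np.load("top0.npz"))["frame"][:,:,::-1]
cv2.imwrite("pics/board.png",cv2.resize(f[108:188,195:435],None,fx=3.33,fy=3.33,interpolation=cv2.INTER_CUBIC))
cv2.imwrite("pics/tray.png",cv2.resize(f[225:305,140:380],None,fx=3.33,fy=3.33,interpolation=cv2.INTER_CUBIC))
E
```

```text
top table z -0.00045990176751397466
[350. 138.] 608 mean [ 0.6431 -0.0729  0.0625] rect [644.  -73.3] [40.2 40.9] 43.4 zq [0.0605 0.0644]
[304. 141.] 633 mean [ 0.6377 -0.008   0.0627] rect [638.9  -7.9] [36.2 35.8] 9.7 zq [0.0611 0.0646]
[398. 136.] 393 mean [ 0.6489 -0.142   0.0618] rect [ 650.  -142.7] [47.4 16.8] 87.5 zq [0.0583 0.0643]
[255. 144.] 612 mean [0.6318 0.0628 0.0627] rect [632.4  63.8] [37.9 39. ] 2.2 zq [0.061  0.0645]
[536. 230.] 1747 mean [ 0.5156 -0.3354  0.0708] rect [ 516.4 -339.7] [68.2 68.4] 46.2 zq [0.0619 0.0747]
[612. 283.] 788 mean [ 0.4444 -0.4407  0.0684] rect [ 443.8 -444.5] [37.8 37. ] 2.7 zq [0.0586 0.0724]
side table z 0.00011544738269503939
[507.  96.] 324 mean [ 0.4398 -0.4376  0.067 ] rect [ 440.9 -443.2] [37.9 36.9] 41.7 zq [0.0562 0.073 ]
[449. 112.] 531 mean [ 0.5061 -0.3211  0.0655] rect [ 509.1 -327.2] [71.  44.3] 17.8 zq [0.0554 0.0746]
[333. 134.] 227 mean [ 0.6457 -0.1397  0.061 ] rect [ 647.6 -142.7] [48.6 17.2] 85.4 zq [0.0546 0.0648]
[312. 156.] 399 mean [ 0.6397 -0.0699  0.0617] rect [641.7 -72.9] [40.3 39.1] 44.2 zq [0.0557 0.0649]
[290. 178.] 453 mean [ 0.6339 -0.0045  0.062 ] rect [636.6  -7.4] [36.2 37.1] 8.6 zq [0.0558 0.065 ]
[263. 205.] 477 mean [0.6281 0.0665 0.0624] rect [630.8  64.2] [39.  38.6] 64.7 zq [0.0563 0.065 ]
```

View pics/board.png

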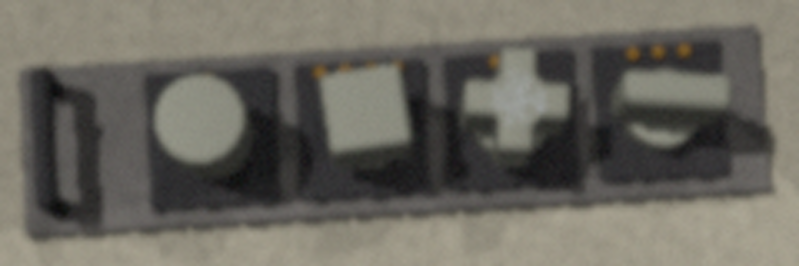

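View pics/tray.png

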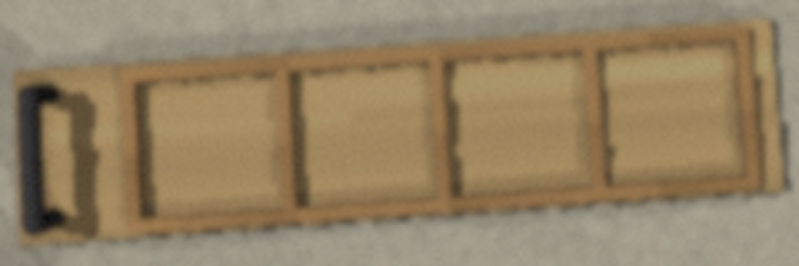

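Crops: the board crop shows 4 pins at the square, 2 at the cross (one hidden) and 3 at the bar, all on the upper (+x) edge. In the tray crop, the frame's outer corners are at about (118,68), (752,27), (760,188) and (137,235), and the divider tops are at (290,58), (440,48) and (592,38).

```bash
python3 - <<'E'
from h import *
c=dict(np.load("top0.npz"))
px=[(118,68),(290,58),(440,48),(592,38),(752,27),(760,188),(603,200),(447,212),(295,222),(137,235)]
ob=np.array([(37,143),(37,70),(37,0),(37,-70),(37,-143),(-37,-143),(-37,-70),(-37,0),(-37,70),(-37,143)])/1e3
uv=np.array(px)/3.333+[140,225]
P=pix2z(c,uv,.016)[:,:2]
a=ob-ob.mean(0);b=P-P.mean(0);U,S,V=np.linalg.svd(a.T@b);R=(U@V).T
t=P.mean(0)-R@ob.mean(0)
print("yaw",np.degrees(np.arctan2(R[1,0],R[0,0])),"org",t,"res mm",((ob@R.T+t-P)*1e3).round(1).tolist())
for y in(.105,.035,-.035,-.105):print(y,(R@[0,y]+t).round(4))
# side check: project the fit
s=dict(np.load("side0.npz"))
for y in(.105,-.105):
    X=np.r_[R@[0,y]+t,.008];q=s["mtx"]@(s["R"]@X+s["t"]);print("side px",(q[:2]/q[2]).round())
E
```

```text
yaw 4.929439267420387 org [0.45960921 0.03641764] res mm [[-0.4, -2.5], [-0.0, 2.4], [0.3, 0.5], [0.6, -0.3], [0.6, -0.1], [-0.6, -2.3], [-0.4, -0.4], [0.1, -0.8], [-0.4, 0.7], [0.2, 2.9]]
0.105 [0.4506 0.141 ]
0.035 [0.4566 0.0713]
-0.035 [0.4626 0.0015]
-0.105 [ 0.4686 -0.0682]
side px [326. 320.]
side px [393. 222.]
```

```bash
cat >> h.py <<'E'
from scipy.spatial.transform import Rotation as Ro
def goal(x,y,z,a):
    s=read_state();R=s["tcp_rot"];a=np.radians(a)
    Y=np.array([np.cos(a),np.sin(a),0]);Z=np.array([0,0,-1.]);T=np.c_[np.cross(Y,Z),Y,Z]
    print("t",round(s["t"],2),"dpos",(R.T@(np.array([x,y,z])-s["ee_pos"])).round(4),"drot",(np.degrees(Ro.from_matrix(R.T@T).as_rotvec())/5).round(2))
E
python3 -c "
from h import *
goal(.6316,.064,.14,5)"
```

```text
t 0.1 dpos [ 0.5958 -0.43    0.0822] drot [-2.00e-02 -1.00e-02 -1.38e+01]
```

Request:
send_rows(
  gripper=[0.087,0.087,0.087,0.087,0.087,0.087,0.087,0.087,0.087,0.087,0.087,0.087],
  delta_pos=[
    [0.03,-0.02,0],
    [0.08,-0.06,0],
    [0.13,-0.095,0],
    [0.18,-0.13,0],
    [0.23,-0.165,0],
    [0.28,-0.2,0],
    [0.33,-0.235,0],
    [0.37,-0.27,0],
    [0.41,-0.3,0],
    [0.45,-0.325,0],
    [0.49,-0.35,0],
    [0.52,-0.375,0],
  ],
  delta_rot=[
    [0,0,-0.5],
    [0,0,-1.5],
    [0,0,-2.7],
    [0,0,-4],
    [0,0,-5.3],
    [0,0,-6.6],
    [0,0,-7.9],
    [0,0,-9.2],
    [0,0,-10.5],
    [0,0,-11.8],
    [0,0,-13],
    [0,0,-13.8],
  ],
)

```text
t: 1.3
ee_pos: [0.5625, -0.0664, 0.2224]
tcp_rot: [[-0.09, 0.996, -0.0], [0.996, 0.09, -0.0], [-0.0, -0.0, -1.0]]
ft_force: [0.3, -1.0, -0.3]
finger_gap: 0.0871
grasp_force: 0.0
```

```bash
python3 -c "
from h import *
goal(.6316,.064,.14,5);goal(.6316,.064,.031,5)"
```

```text
t 1.3 dpos [0.1237 0.0806 0.0823] drot [-0.    0.    0.04]
t 1.3 dpos [0.1237 0.0806 0.1913] drot [-0.    0.    0.04]
```

Request:
send_rows(
  gripper=[0.087,0.087,0.087,0.087,0.087,0.087,0.087,0.087,0.087,0.087,0.087,0.087],
  delta_pos=[
    [0.03,0.02,0.02],
    [0.07,0.045,0.04],
    [0.1,0.065,0.06],
    [0.12,0.078,0.075],
    [0.1237,0.0806,0.085],
    [0.1237,0.0806,0.1],
    [0.1237,0.0806,0.12],
    [0.1237,0.0806,0.145],
    [0.1237,0.0806,0.165],
    [0.1237,0.0806,0.18],
    [0.1237,0.0806,0.188],
    [0.1237,0.0806,0.191],
  ],
  delta_rot=[
    [0,0,0],
    [0,0,0],
    [0,0,0],
    [0,0,0],
    [0,0,0],
    [0,0,0],
    [0,0,0],
    [0,0,0],
    [0,0,0],
    [0,0,0],
    [0,0,0],
    [0,0,0],
  ],
)

```text
t: 2.5
ee_pos: [0.6312, 0.061, 0.0309]
tcp_rot: [[-0.086, 0.996, -0.001], [0.996, 0.086, -0.001], [-0.001, -0.001, -1.0]]
ft_force: [0.4, -1.4, -0.1]
finger_gap: 0.087
grasp_force: 0.0
```

Request:
send_rows(
  gripper=[0.03,0.03,0.03,0.03,0.03,0.03,0.03,0.03,0.03,0.03],
  delta_pos=[
    [0,0,0],
    [0,0,0],
    [0,0,0],
    [0,0,0],
    [0,0,0],
    [0,0,0],
    [0,0,0],
    [0,0,0],
    [0,0,0],
    [0,0,0],
  ],
  delta_rot=[
    [0,0,0],
    [0,0,0],
    [0,0,0],
    [0,0,0],
    [0,0,0],
    [0,0,0],
    [0,0,0],
    [0,0,0],
    [0,0,0],
    [0,0,0],
  ],
)

```text
t: 3.5
ee_pos: [0.6317, 0.0622, 0.0316]
tcp_rot: [[-0.087, 0.996, 0.0], [0.996, 0.087, -0.0], [-0.0, 0.0, -1.0]]
ft_force: [0.6, 0.2, 1.0]
finger_gap: 0.0396
grasp_force: 30.0
```

```bash
python3 -c "
from h import *
goal(.4686,-.0682,.13,5);goal(.4686,-.0682,.026,5)"
```

```text
t 3.5 dpos [-0.1157 -0.1739 -0.0984] drot [0. 0. 0.]
t 3.5 dpos [-0.1157 -0.1739  0.0056] drot [0. 0. 0.]
```

Request:
send_rows(
  gripper=[0.03,0.03,0.03,0.03,0.03,0.03,0.03,0.03,0.03,0.03,0.03,0.03],
  delta_pos=[
    [0,0,-0.01],
    [0,0,-0.03],
    [0,0,-0.06],
    [0,0,-0.085],
    [0,0,-0.1],
    [-0.01,-0.015,-0.1],
    [-0.03,-0.045,-0.1],
    [-0.055,-0.08,-0.1],
    [-0.08,-0.12,-0.1],
    [-0.1,-0.15,-0.1],
    [-0.112,-0.168,-0.1],
    [-0.116,-0.174,-0.095],
  ],
  delta_rot=[
    [0,0,0],
    [0,0,0],
    [0,0,0],
    [0,0,0],
    [0,0,0],
    [0,0,0],
    [0,0,0],
    [0,0,0],
    [0,0,0],
    [0,0,0],
    [0,0,0],
    [0,0,0],
  ],
)

```text
t: 4.7
ee_pos: [0.4667, -0.0707, 0.1268]
tcp_rot: [[-0.084, 0.996, -0.0], [0.996, 0.084, -0.002], [-0.002, -0.0, -1.0]]
ft_force: [1.0, 0.5, 0.3]
finger_gap: 0.0394
grasp_force: 30.0
```

```bash
python3 -c "
from h import *
goal(.4686,-.0682,.026,5)
c=read_camera('top');cv2.imwrite('pics/a.png',c['frame'][90:320,130:450,::-1])"
```

```text
t 4.7 dpos [0.0025 0.0021 0.1008] drot [-0.    0.02 -0.04]
```

View pics/a.png

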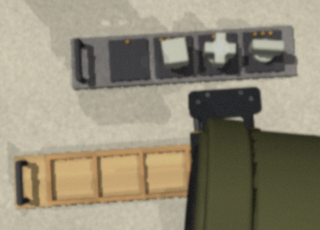

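The round plate, one pin at crop (127,42), is empty and the gripper is over the far pocket. Next I lower the knob and release it.

Request:
send_rows(
  gripper=[0.03,0.03,0.03,0.03,0.03,0.03,0.03,0.03,0.03,0.03,0.03],
  delta_pos=[
    [0,0,0.01],
    [0,0,0.03],
    [0,0,0.05],
    [0,0,0.07],
    [0,0,0.082],
    [0,0,0.09],
    [0,0,0.094],
    [0,0,0.097],
    [0,0,0.099],
    [0,0,0.1],
    [0,0,0.1005],
  ],
  delta_rot=[
    [0,0,0],
    [0,0,0],
    [0,0,0],
    [0,0,0],
    [0,0,0],
    [0,0,0],
    [0,0,0],
    [0,0,0],
    [0,0,0],
    [0,0,0],
    [0,0,0],
  ],
)

```text
t: 5.85
ee_pos: [0.4686, -0.0687, 0.0264]
tcp_rot: [[-0.087, 0.996, 0.001], [0.996, 0.087, -0.0], [-0.001, 0.001, -1.0]]
ft_force: [0.4, 0.8, -1.2]
finger_gap: 0.0392
grasp_force: 30.0
```

Request:
send_rows(
  gripper=[0.03,0.03,0.05,0.07,0.087,0.087,0.087,0.087,0.087],
  delta_pos=[
    [0,0,0],
    [0,0,0],
    [0,0,0],
    [0,0,0],
    [0,0,0],
    [0,0,0],
    [0,0,0],
    [0,0,0],
    [0,0,0],
  ],
  delta_rot=[
    [0,0,0],
    [0,0,0],
    [0,0,0],
    [0,0,0],
    [0,0,0],
    [0,0,0],
    [0,0,0],
    [0,0,0],
    [0,0,0],
  ],
)

```text
t: 6.75
ee_pos: [0.4683, -0.0686, 0.026]
tcp_rot: [[-0.087, 0.996, 0.0], [0.996, 0.087, -0.0], [-0.0, -0.0, -1.0]]
ft_force: [0.0, 1.0, -0.3]
finger_gap: 0.0842
grasp_force: 0.0
```

```bash
python3 -c "
from h import *
goal(.6377,-.0077,.14,9);goal(.6377,-.0077,.031,9)"
```

```text
t 6.75 dpos [ 0.0459  0.174  -0.114 ] drot [-0.   0.  -0.8]
t 6.75 dpos [ 0.0459  0.174  -0.005 ] drot [-0.   0.  -0.8]
```

Request:
send_rows(
  gripper=[0.087,0.087,0.087,0.087,0.087,0.087,0.087,0.087,0.087,0.087,0.087,0.087],
  delta_pos=[
    [0,0,-0.01],
    [0,0,-0.04],
    [0,0,-0.075],
    [0,0,-0.1],
    [0.005,0.02,-0.11],
    [0.013,0.05,-0.11],
    [0.023,0.09,-0.11],
    [0.034,0.13,-0.11],
    [0.042,0.16,-0.11],
    [0.0459,0.174,-0.105],
    [0.0459,0.174,-0.09],
    [0.0459,0.174,-0.075],
  ],
  delta_rot=[
    [0,0,0],
    [0,0,0],
    [0,0,0],
    [0,0,0],
    [0,0,-0.2],
    [0,0,-0.4],
    [0,0,-0.6],
    [0,0,-0.8],
    [0,0,-0.8],
    [0,0,-0.8],
    [0,0,-0.8],
    [0,0,-0.8],
  ],
)

```text
t: 7.95
ee_pos: [0.6372, -0.0078, 0.1002]
tcp_rot: [[-0.157, 0.988, -0.001], [0.988, 0.157, -0.0], [-0.0, -0.001, -1.0]]
ft_force: [0.4, -0.2, -0.4]
finger_gap: 0.087
grasp_force: 0.0
```

Request:
send_rows(
  gripper=[0.087,0.087,0.087,0.087,0.087,0.087,0.025,0.025,0.025,0.025,0.025,0.025],
  delta_pos=[
    [0,0,0.015],
    [0,0,0.035],
    [0,0,0.052],
    [0,0,0.062],
    [0,0,0.068],
    [0,0,0.07],
    [0,0,0.07],
    [0,0,0.07],
    [0,0,0.07],
    [0,0,0.07],
    [0,0,0.07],
    [0,0,0.07],
  ],
  delta_rot=[
    [0,0,0],
    [0,0,0],
    [0,0,0],
    [0,0,0],
    [0,0,0],
    [0,0,0],
    [0,0,0],
    [0,0,0],
    [0,0,0],
    [0,0,0],
    [0,0,0],
    [0,0,0],
  ],
)

```text
t: 9.15
ee_pos: [0.6378, -0.0077, 0.0312]
tcp_rot: [[-0.156, 0.988, 0.0], [0.988, 0.156, -0.0], [-0.0, 0.0, -1.0]]
ft_force: [0.3, 0.2, -0.0]
finger_gap: 0.047
grasp_force: 0.0
```

```bash
python3 -c "
from h import *
goal(.4626,.0015,.13,7);goal(.4626,.0015,.026,7);print(read_state()['finger_gap'],read_state()['ee_pos'])
c=read_camera('top');cv2.imwrite('pics/b.png',c['frame'][90:320,130:450,::-1])"
```

```text
t 9.15 dpos [ 0.0364 -0.1715 -0.0989] drot [0.  0.  0.4]
t 9.15 dpos [ 0.0364 -0.1716  0.0051] drot [0.  0.  0.4]
0.04702280421867624 [ 0.63775753 -0.00765971  0.03119091]
```

View pics/b.png

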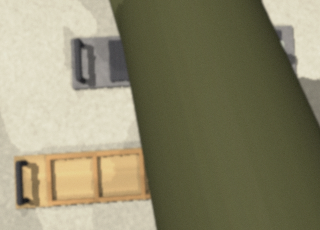

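The arm hides the view, and the fingers are still closing at 47 mm, so I let them finish.

Request:
send_rows(
  gripper=[0.025,0.025,0.025,0.025,0.025,0.025],
  delta_pos=[
    [0,0,0],
    [0,0,0],
    [0,0,0],
    [0,0,0],
    [0,0,0],
    [0,0,0],
  ],
  delta_rot=[
    [0,0,0],
    [0,0,0],
    [0,0,0],
    [0,0,0],
    [0,0,0],
    [0,0,0],
  ],
)

```text
t: 9.8
ee_pos: [0.6378, -0.0077, 0.0311]
tcp_rot: [[-0.156, 0.988, 0.0], [0.988, 0.156, -0.0], [-0.0, 0.0, -1.0]]
ft_force: [-0.1, 0.4, -0.0]
finger_gap: 0.036
grasp_force: 30.0
```

Request:
send_rows(
  gripper=[0.025,0.025,0.025,0.025,0.025,0.025,0.025,0.025,0.025,0.025,0.025,0.025],
  delta_pos=[
    [0,0,-0.01],
    [0,0,-0.03],
    [0,0,-0.06],
    [0,0,-0.085],
    [0,0,-0.1],
    [0.003,-0.015,-0.1],
    [0.01,-0.045,-0.1],
    [0.018,-0.08,-0.1],
    [0.026,-0.12,-0.1],
    [0.032,-0.15,-0.1],
    [0.0355,-0.167,-0.1],
    [0.0364,-0.1715,-0.095],
  ],
  delta_rot=[
    [0,0,0],
    [0,0,0],
    [0,0,0],
    [0,0,0],
    [0,0,0],
    [0,0,0.1],
    [0,0,0.2],
    [0,0,0.3],
    [0,0,0.4],
    [0,0,0.4],
    [0,0,0.4],
    [0,0,0.4],
  ],
)

```text
t: 11.0
ee_pos: [0.461, 0.0012, 0.1263]
tcp_rot: [[-0.122, 0.993, 0.0], [0.993, 0.122, -0.002], [-0.002, -0.0, -1.0]]
ft_force: [0.9, 0.1, -1.2]
finger_gap: 0.0359
grasp_force: 30.0
```

```bash
python3 -c "
from h import *
c=read_camera('side');cv2.imwrite('pics/c.png',cv2.resize(c['frame'][80:400,190:470,::-1],None,fx=1.8,fy=1.8))"
```

```text
(no output)
```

View pics/c.png

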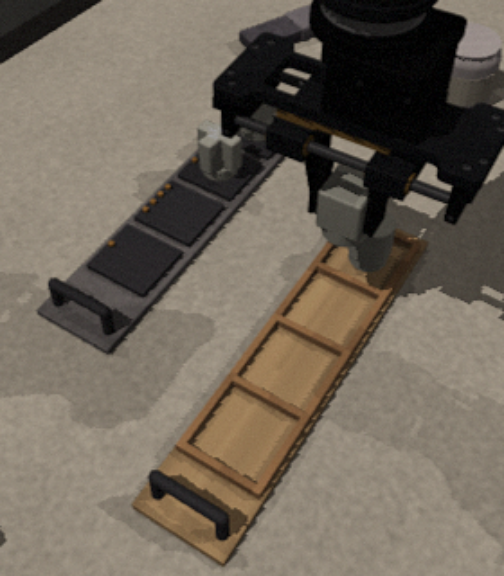

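Round stands in the farthest pocket at (375,255). The square is held at (345,215) over the next one, so I lower it.

Request:
send_rows(
  gripper=[0.025,0.025,0.025,0.025,0.025,0.025,0.025,0.025,0.025,0.025,0.025],
  delta_pos=[
    [0,0,0.01],
    [0,0,0.03],
    [0,0,0.05],
    [0,0,0.07],
    [0,0,0.082],
    [0,0,0.09],
    [0,0,0.094],
    [0,0,0.097],
    [0,0,0.099],
    [0,0,0.1],
    [0,0,0.1],
  ],
  delta_rot=[
    [0,0,0],
    [0,0,0],
    [0,0,0],
    [0,0,0],
    [0,0,0],
    [0,0,0],
    [0,0,0],
    [0,0,0],
    [0,0,0],
    [0,0,0],
    [0,0,0],
  ],
)

```text
t: 12.15
ee_pos: [0.4629, 0.0014, 0.0263]
tcp_rot: [[-0.122, 0.993, 0.001], [0.993, 0.122, -0.0], [-0.0, 0.001, -1.0]]
ft_force: [-0.2, -0.3, -0.3]
finger_gap: 0.0358
grasp_force: 30.0
```

Request:
send_rows(
  gripper=[0.025,0.025,0.05,0.07,0.087,0.087,0.087,0.087,0.087],
  delta_pos=[
    [0,0,0],
    [0,0,0],
    [0,0,0],
    [0,0,0],
    [0,0,0],
    [0,0,0],
    [0,0,0],
    [0,0,0],
    [0,0,0],
  ],
  delta_rot=[
    [0,0,0],
    [0,0,0],
    [0,0,0],
    [0,0,0],
    [0,0,0],
    [0,0,0],
    [0,0,0],
    [0,0,0],
    [0,0,0],
  ],
)

```text
t: 13.05
ee_pos: [0.4626, 0.0015, 0.026]
tcp_rot: [[-0.122, 0.993, -0.0], [0.993, 0.122, -0.0], [-0.0, -0.0, -1.0]]
ft_force: [0.4, -1.1, 0.1]
finger_gap: 0.0823
grasp_force: 0.0
```

```bash
python3 -c "
from h import *
goal(.6428,-.0731,.14,-1);goal(.6428,-.0731,.031,-1)"
```

```text
t 13.05 dpos [-0.096   0.1698 -0.114 ] drot [-0.   0.   1.6]
t 13.05 dpos [-0.096   0.1698 -0.005 ] drot [-0.   0.   1.6]
```

Request:
send_rows(
  gripper=[0.087,0.087,0.087,0.087,0.087,0.087,0.087,0.087,0.087,0.087,0.087,0.087],
  delta_pos=[
    [0,0,-0.01],
    [0,0,-0.04],
    [0,0,-0.075],
    [0,0,-0.1],
    [-0.011,0.02,-0.11],
    [-0.028,0.05,-0.11],
    [-0.05,0.09,-0.11],
    [-0.073,0.13,-0.11],
    [-0.09,0.16,-0.11],
    [-0.096,0.17,-0.105],
    [-0.096,0.17,-0.09],
    [-0.096,0.17,-0.075],
  ],
  delta_rot=[
    [0,0,0],
    [0,0,0],
    [0,0,0],
    [0,0,0],
    [0,0,0.3],
    [0,0,0.6],
    [0,0,0.9],
    [0,0,1.2],
    [0,0,1.5],
    [0,0,1.6],
    [0,0,1.6],
    [0,0,1.6],
  ],
)

```text
t: 14.25
ee_pos: [0.6419, -0.0721, 0.1]
tcp_rot: [[0.016, 1.0, -0.001], [1.0, -0.016, 0.001], [0.0, -0.001, -1.0]]
ft_force: [-0.1, -0.3, -0.3]
finger_gap: 0.0869
grasp_force: 0.0
```

Request:
send_rows(
  gripper=[0.087,0.087,0.087,0.087,0.087,0.087,0.03,0.03,0.03,0.03,0.03,0.03],
  delta_pos=[
    [0,0,0.015],
    [0,0,0.035],
    [0,0,0.052],
    [0,0,0.062],
    [0,0,0.068],
    [0,0,0.07],
    [0,0,0.07],
    [0,0,0.07],
    [0,0,0.07],
    [0,0,0.07],
    [0,0,0.07],
    [0,0,0.07],
  ],
  delta_rot=[
    [0,0,0],
    [0,0,0],
    [0,0,0],
    [0,0,0],
    [0,0,0],
    [0,0,0],
    [0,0,0],
    [0,0,0],
    [0,0,0],
    [0,0,0],
    [0,0,0],
    [0,0,0],
  ],
)

```text
t: 15.45
ee_pos: [0.6432, -0.0731, 0.0312]
tcp_rot: [[0.017, 1.0, 0.0], [1.0, -0.017, -0.0], [-0.0, 0.0, -1.0]]
ft_force: [-0.4, 0.2, 0.1]
finger_gap: 0.0467
grasp_force: 0.2
```

Request:
send_rows(
  gripper=[0.03,0.03,0.03,0.03,0.03],
  delta_pos=[
    [0,0,0],
    [0,0,0],
    [0,0,0],
    [0,0,0],
    [0,0,0],
  ],
  delta_rot=[
    [0,0,0],
    [0,0,0],
    [0,0,0],
    [0,0,0],
    [0,0,0],
  ],
)

```text
t: 15.95
ee_pos: [0.6432, -0.0732, 0.0312]
tcp_rot: [[0.017, 1.0, 0.0], [1.0, -0.017, -0.0], [-0.0, 0.0, -1.0]]
ft_force: [-0.9, -0.0, 1.6]
finger_gap: 0.0459
grasp_force: 30.0
```

```bash
python3 -c "
from h import *
goal(.4566,.0713,.13,2);goal(.4566,.0713,.026,2)"
```

```text
t 15.95 dpos [ 0.1412 -0.189  -0.0989] drot [ 0.   0.  -0.6]
t 15.95 dpos [ 0.1412 -0.1891  0.0051] drot [ 0.   0.  -0.6]
```

Request:
send_rows(
  gripper=[0.03,0.03,0.03,0.03,0.03,0.03,0.03,0.03,0.03,0.03,0.03,0.03],
  delta_pos=[
    [0,0,-0.01],
    [0,0,-0.03],
    [0,0,-0.06],
    [0,0,-0.085],
    [0,0,-0.1],
    [0.015,-0.02,-0.1],
    [0.04,-0.055,-0.1],
    [0.07,-0.094,-0.1],
    [0.1,-0.134,-0.1],
    [0.125,-0.167,-0.1],
    [0.138,-0.185,-0.1],
    [0.1412,-0.189,-0.095],
  ],
  delta_rot=[
    [0,0,0],
    [0,0,0],
    [0,0,0],
    [0,0,0],
    [0,0,0],
    [0,0,-0.1],
    [0,0,-0.2],
    [0,0,-0.3],
    [0,0,-0.5],
    [0,0,-0.6],
    [0,0,-0.6],
    [0,0,-0.6],
  ],
)

```text
t: 17.15
ee_pos: [0.4548, 0.073, 0.1264]
tcp_rot: [[-0.038, 0.999, 0.001], [0.999, 0.038, -0.002], [-0.002, 0.001, -1.0]]
ft_force: [0.3, -0.6, -0.8]
finger_gap: 0.0456
grasp_force: 30.0
```

Request:
send_rows(
  gripper=[0.03,0.03,0.03,0.03,0.03,0.03,0.03,0.03,0.03,0.03,0.03],
  delta_pos=[
    [0,0,0.01],
    [0,0,0.03],
    [0,0,0.05],
    [0,0,0.07],
    [0,0,0.082],
    [0,0,0.09],
    [0,0,0.094],
    [0,0,0.097],
    [0,0,0.099],
    [0,0,0.1],
    [0,0,0.1],
  ],
  delta_rot=[
    [0,0,0],
    [0,0,0],
    [0,0,0],
    [0,0,0],
    [0,0,0],
    [0,0,0],
    [0,0,0],
    [0,0,0],
    [0,0,0],
    [0,0,0],
    [0,0,0],
  ],
)

```text
t: 18.25
ee_pos: [0.4568, 0.0714, 0.0263]
tcp_rot: [[-0.035, 0.999, 0.001], [0.999, 0.035, -0.0], [-0.0, 0.001, -1.0]]
ft_force: [-0.1, 0.5, 0.0]
finger_gap: 0.046
grasp_force: 30.0
```

Request:
send_rows(
  gripper=[0.03,0.03,0.05,0.07,0.087,0.087,0.087,0.087,0.087],
  delta_pos=[
    [0,0,0],
    [0,0,0],
    [0,0,0],
    [0,0,0],
    [0,0,0],
    [0,0,0],
    [0,0,0],
    [0,0,0],
    [0,0,0],
  ],
  delta_rot=[
    [0,0,0],
    [0,0,0],
    [0,0,0],
    [0,0,0],
    [0,0,0],
    [0,0,0],
    [0,0,0],
    [0,0,0],
    [0,0,0],
  ],
)

```text
t: 19.15
ee_pos: [0.4565, 0.0714, 0.026]
tcp_rot: [[-0.035, 0.999, -0.0], [0.999, 0.035, -0.0], [-0.0, -0.0, -1.0]]
ft_force: [0.7, -0.9, -0.1]
finger_gap: 0.0849
grasp_force: 0.0
```

```bash
python3 -c "
from h import *
goal(.6488,-.1427,.14,-3.5);goal(.6488,-.1427,.031,-3.5)"
```

```text
t 19.15 dpos [-0.2207  0.1847 -0.114 ] drot [-0.   0.   1.1]
t 19.15 dpos [-0.2207  0.1847 -0.005 ] drot [-0.   0.   1.1]
```

Request:
send_rows(
  gripper=[0.087,0.087,0.087,0.087,0.087,0.087,0.087,0.087,0.087,0.087,0.087,0.087],
  delta_pos=[
    [0,0,-0.01],
    [0,0,-0.04],
    [0,0,-0.075],
    [0,0,-0.1],
    [-0.015,0.013,-0.11],
    [-0.045,0.038,-0.11],
    [-0.08,0.067,-0.11],
    [-0.115,0.096,-0.11],
    [-0.15,0.125,-0.11],
    [-0.185,0.155,-0.11],
    [-0.21,0.176,-0.11],
    [-0.2207,0.1847,-0.105],
  ],
  delta_rot=[
    [0,0,0],
    [0,0,0],
    [0,0,0],
    [0,0,0],
    [0,0,0.2],
    [0,0,0.4],
    [0,0,0.6],
    [0,0,0.8],
    [0,0,1.0],
    [0,0,1.1],
    [0,0,1.1],
    [0,0,1.1],
  ],
)

```text
t: 20.35
ee_pos: [0.6506, -0.1467, 0.1316]
tcp_rot: [[0.065, 0.998, 0.002], [0.998, -0.065, -0.001], [-0.001, 0.002, -1.0]]
ft_force: [0.1, -0.5, 0.6]
finger_gap: 0.0869
grasp_force: 0.0
```

Request:
send_rows(
  gripper=[0.087,0.087,0.087,0.087,0.087,0.087,0.087,0.087,0.06,0.04,0.01,0.01],
  delta_pos=[
    [0,0,0.01],
    [0,0,0.03],
    [0,0,0.055],
    [0,0,0.075],
    [0,0,0.088],
    [0,0,0.095],
    [0,0,0.099],
    [0,0,0.1],
    [0,0,0.1],
    [0,0,0.1],
    [0,0,0.1],
    [0,0,0.1],
  ],
  delta_rot=[
    [0,0,0],
    [0,0,0],
    [0,0,0],
    [0,0,0],
    [0,0,0],
    [0,0,0],
    [0,0,0],
    [0,0,0],
    [0,0,0],
    [0,0,0],
    [0,0,0],
    [0,0,0],
  ],
)

```text
t: 21.55
ee_pos: [0.6491, -0.1428, 0.0315]
tcp_rot: [[0.061, 0.998, 0.001], [0.998, -0.061, -0.0], [-0.0, 0.001, -1.0]]
ft_force: [-0.3, -0.9, 0.5]
finger_gap: 0.0629
grasp_force: 0.0
```

Request:
send_rows(
  gripper=[0.008,0.008,0.008,0.008,0.008,0.008,0.008,0.008,0.008,0.008,0.008,0.008],
  delta_pos=[
    [0,0,0],
    [0,0,0],
    [0,0,0],
    [0,0,0],
    [0,0,0],
    [0,0,0],
    [0,0,0],
    [0,0,0],
    [0,0,0],
    [0,0,0],
    [0,0,0],
    [0,0,0],
  ],
  delta_rot=[
    [0,0,0],
    [0,0,0],
    [0,0,0],
    [0,0,0],
    [0,0,0],
    [0,0,0],
    [0,0,0],
    [0,0,0],
    [0,0,0],
    [0,0,0],
    [0,0,0],
    [0,0,0],
  ],
)

```text
t: 22.75
ee_pos: [0.6488, -0.1427, 0.031]
tcp_rot: [[0.061, 0.998, -0.0], [0.998, -0.061, -0.0], [-0.0, -0.0, -1.0]]
ft_force: [0.6, 0.1, -0.2]
finger_gap: 0.0159
grasp_force: 30.0
```

```bash
python3 -c "
from h import *
goal(.4506,.141,.14,2);goal(.4506,.141,.026,2)"
```

```text
t 22.75 dpos [ 0.2711 -0.2152 -0.109 ] drot [-0.   0.  -1.1]
t 22.75 dpos [ 0.2711 -0.2152  0.005 ] drot [-0.   0.  -1.1]
```

Request:
send_rows(
  gripper=[0.008,0.008,0.008,0.008,0.008,0.008,0.008,0.008,0.008,0.008,0.008,0.008],
  delta_pos=[
    [0,0,-0.01],
    [0,0,-0.03],
    [0,0,-0.06],
    [0,0,-0.085],
    [0,0,-0.1],
    [0.015,-0.012,-0.109],
    [0.045,-0.036,-0.109],
    [0.08,-0.063,-0.109],
    [0.115,-0.091,-0.109],
    [0.15,-0.119,-0.109],
    [0.185,-0.147,-0.109],
    [0.22,-0.175,-0.109],
  ],
  delta_rot=[
    [0,0,0],
    [0,0,0],
    [0,0,0],
    [0,0,0],
    [0,0,0],
    [0,0,-0.1],
    [0,0,-0.3],
    [0,0,-0.5],
    [0,0,-0.7],
    [0,0,-0.9],
    [0,0,-1.1],
    [0,0,-1.1],
  ],
)

```text
t: 23.95
ee_pos: [0.4861, 0.0888, 0.14]
tcp_rot: [[-0.035, 0.999, -0.0], [0.999, 0.035, -0.001], [-0.001, -0.0, -1.0]]
ft_force: [0.6, 0.9, -0.7]
finger_gap: 0.0159
grasp_force: 30.0
```

```bash
python3 -c "
from h import *
print(read_state()['ee_pos']);goal(.4506,.141,.026,2)
c=read_camera('side');cv2.imwrite('pics/d.png',cv2.resize(c['frame'][80:400,190:470,::-1],None,fx=1.8,fy=1.8))"
```

```text
[0.48606604 0.08884596 0.14003359]
t 23.95 dpos [ 0.0534 -0.0336  0.114 ] drot [-0.    0.01  0.01]
```

View pics/d.png

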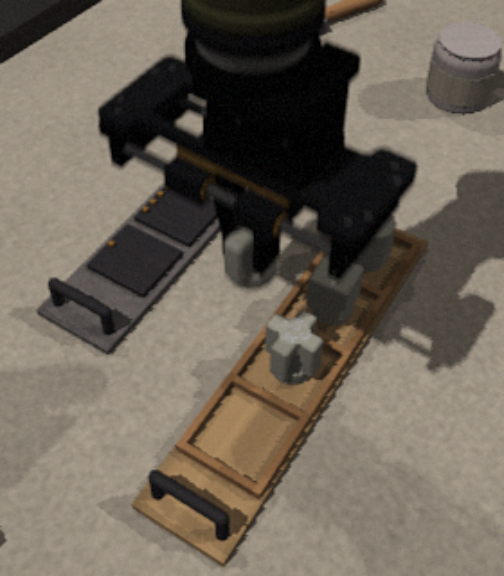

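Cross stands in its pocket at (293,350), the square is behind it, and the bar is held at (240,255). I carry the bar to the pocket beside the handle.

Request:
send_rows(
  gripper=[0.008,0.008,0.008,0.008,0.008,0.008],
  delta_pos=[
    [0.025,-0.016,0],
    [0.042,-0.027,0],
    [0.052,-0.033,0],
    [0.0545,-0.035,0.005],
    [0.0545,-0.035,0.015],
    [0.0545,-0.035,0.03],
  ],
  delta_rot=[
    [0,0,0],
    [0,0,0],
    [0,0,0],
    [0,0,0],
    [0,0,0],
    [0,0,0],
  ],
)

```text
t: 24.6
ee_pos: [0.4518, 0.1397, 0.1095]
tcp_rot: [[-0.033, 0.999, 0.001], [0.999, 0.033, -0.0], [-0.0, 0.001, -1.0]]
ft_force: [-0.5, 0.0, -1.3]
finger_gap: 0.0156
grasp_force: 30.0
```

Request:
send_rows(
  gripper=[0.008,0.008,0.008,0.008,0.008,0.008,0.008,0.008,0.008,0.008],
  delta_pos=[
    [0,0,0.015],
    [0,0,0.035],
    [0,0,0.053],
    [0,0,0.067],
    [0,0,0.075],
    [0,0,0.079],
    [0,0,0.0815],
    [0,0,0.083],
    [0,0,0.084],
    [0,0,0.084],
  ],
  delta_rot=[
    [0,0,0],
    [0,0,0],
    [0,0,0],
    [0,0,0],
    [0,0,0],
    [0,0,0],
    [0,0,0],
    [0,0,0],
    [0,0,0],
    [0,0,0],
  ],
)

```text
t: 25.6
ee_pos: [0.451, 0.1408, 0.0264]
tcp_rot: [[-0.035, 0.999, 0.001], [0.999, 0.035, -0.0], [-0.0, 0.001, -1.0]]
ft_force: [-0.3, -0.2, -0.7]
finger_gap: 0.016
grasp_force: 30.0
```

Now I release the bar, rise, and back away sideways (+y is clear) to look.

Request:
send_rows(
  gripper=[0.008,0.03,0.05,0.07,0.07,0.07,0.07,0.07,0.07,0.07,0.07,0.07],
  delta_pos=[
    [0,0,0],
    [0,0,0],
    [0,0,0],
    [0,0,0],
    [0,0,0],
    [0,0,0],
    [0,0,0],
    [0,0,0],
    [0,0,0],
    [0,0,0],
    [0,0,0],
    [0,0,0],
  ],
  delta_rot=[
    [0,0,0],
    [0,0,0],
    [0,0,0],
    [0,0,0],
    [0,0,0],
    [0,0,0],
    [0,0,0],
    [0,0,0],
    [0,0,0],
    [0,0,0],
    [0,0,0],
    [0,0,0],
  ],
)

```text
t: 26.8
ee_pos: [0.4507, 0.1408, 0.026]
tcp_rot: [[-0.035, 0.999, -0.0], [0.999, 0.035, -0.0], [-0.0, -0.0, -1.0]]
ft_force: [-0.7, -0.1, 0.9]
finger_gap: 0.0694
grasp_force: 0.0
```

Request:
send_rows(
  gripper=[0.07,0.07,0.07,0.07,0.07,0.07,0.07,0.07,0.07,0.07,0.07,0.07],
  delta_pos=[
    [0,0,-0.01],
    [0,0,-0.03],
    [0,0,-0.06],
    [0,0,-0.095],
    [0,0,-0.13],
    [0.015,0,-0.16],
    [0.04,0,-0.18],
    [0.075,0,-0.18],
    [0.11,0,-0.18],
    [0.145,0,-0.18],
    [0.17,0,-0.18],
    [0.18,0,-0.18],
  ],
  delta_rot=[
    [0,0,0],
    [0,0,0],
    [0,0,0],
    [0,0,0],
    [0,0,0],
    [0,0,0],
    [0,0,0],
    [0,0,0],
    [0,0,0],
    [0,0,0],
    [0,0,0],
    [0,0,0],
  ],
)

```text
t: 28.0
ee_pos: [0.4432, 0.3237, 0.2068]
tcp_rot: [[-0.039, 0.999, -0.0], [0.999, 0.039, 0.002], [0.002, -0.0, -1.0]]
ft_force: [-0.7, 0.0, 0.0]
finger_gap: 0.0699
grasp_force: 0.0
```

```bash
python3 -c "
from h import *
c=read_camera('top');W=world(c)
print(read_state()['t'],read_state()['finger_gap'])
m=(W[...,2]>.046)&(W[...,2]<.062)&(W[...,0]<.56)&(W[...,0]>.4)&(W[...,1]>-.12)&(W[...,1]<.18)
k,l,st,ce=cv2.connectedComponentsWithStats(m.astype(np.uint8))
for i in range(1,k):
    if st[i,4]>60:
        p=W[l==i];r=cv2.minAreaRect((p[:,:2]*1000).astype(np.float32));print(ce[i].round(),np.round(r[0]),np.round(r[1]),np.percentile(p[:,2],90).round(4))
f=c['frame'][90:320,130:450,::-1];g=read_camera('side')['frame'][80:400,150:470,::-1]
cv2.imwrite('pics/e.png',np.hstack([cv2.resize(f,(400,288)),cv2.resize(g,(400,400))[56:344]]))"
```

```text
28.05 0.07031515671641275
[344. 260.] [468. -67.] [38. 38.] 0.0586
[247. 267.] [457.  70.] [40. 41.] 0.0587
[296. 264.] [463.   1.] [36. 36.] 0.0585
[198. 270.] [451. 140.] [16. 47.] 0.0584
```

View pics/e.png

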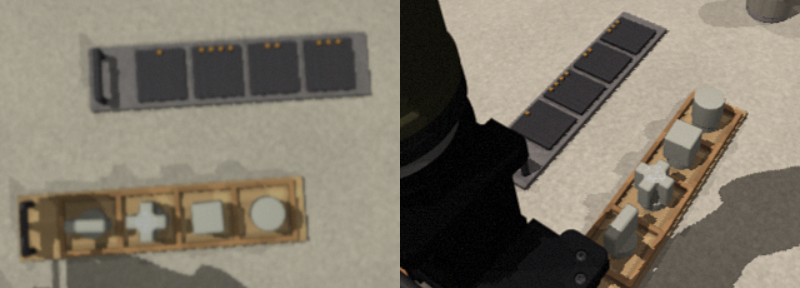

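All four knobs stand upright with their tops at 58 mm, the expected height, each centred in its pocket. From the handle they are bar (88,225), cross (145,220), square (207,217) and round (268,213). The board is empty and the arm is clear.

```bash
python3 -c "
from plant import *
print(finish_job())"
```

```text
the job is handed in; nothing more can be done
None
```

Job handed in at about 28 s: the four knobs stand upright in the tray in reverse order — from the tray's handle: bar, cross, square, round.

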